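# Put each float bowl back on its own carburettor

### The arm

A 6-joint arm with a two-finger parallel gripper is mounted at the origin on the work surface. World frame = base frame: x ahead of the robot, y to its left, z up, the work surface at z = 0. Lengths are in mm, angles in rad, forces in N, time in s.
With the tool pointing down it reaches from about 250 to 800 mm from the base axis. Payload 8.5 kg.
Tool frame: the origin (TCP) lies where the fingers leave the gripper's body, on its centre line; the fingertips stand 73 mm ahead of it and the grasp point (between the pads) lies 54 mm ahead of it; z points along the fingers, y is the line along which they close (so a half turn about z gives the same grasp; the last joint's range is limited). The gripper opens to 85 mm and grips with 20 to 120 N. Pads are 22 mm wide; open, the fingers measure 114 mm over their backs; the gripper's body (76 mm by 85 mm) begins 54 mm behind the grasp point. The pads swing forward as they close: fully open they stand 13 mm farther back than shut.
Start: joints at [0, 0.238, -0.013, 1.319, 0, 1.571], TCP at [524.963, -0, 303.876] pointing down, gripper open.
Joint ranges: [-2.66, 2.66], [-1.03, 1.9], [-1.14, 1.46], [-1.82, 2.27], [-1.45, 1.34], [-3.14, 3.14]. Speed limits (rad/s): [2.22, 2.22, 2.79, 3.14, 3.14, 3.14].

### API

Orientations are given as [roll, pitch, yaw] about the fixed x, y, z axes, in that order (R = Rz(yaw) Ry(pitch) Rx(roll)).
In Python, from workcell import env gives the robot as it stands. The module is installed in compiled form; this text tells all that it offers.
- The arm moves only by the tool servo_tool, never from a script. Its arguments are lists of equal length, an entry for each row: "translation": the shift along the tool's x, y, z in m, a list of three; "twist": the turn, a rotation vector about the tool's x, y, z in rad, a list of three; "jaw": the opening, from 0 (shut) to 1 (fully open). A call has 1 to 12 rows; each row shifts and turns the commanded pose from where the row before left it, along the tool's axes as they then stand; what a row does not reach is not made up. A row lasts 1/8 s, in which the tool goes at most 62.5 mm and 10.7 degrees, less where a joint would pass 70% of its speed; a pose out of reach is approached as far as the arm can. A call with a gripper value outside its range is refused whole. The fingers move at their own pace and stop on an object; "force" is the grip in N (left out, the last holds). Time passes only in rows, so rows that do not move let the fingers close. It gives the time, the measured TCP pose, the force, the opening and the grip force at its end, in the units of the state.
- env.get_state(): the state, without advancing time (a new reading comes with each control period).
- env.grab_frame(name): name is "scene" or "side" or "wrist"; returns a dict with "image" (384x512x3 uint8, red, green, blue), "z_map" (384x512 float32, mm along the optical axis (not along the pixel's ray), 0 where there is no reading), "fx", "fy", "cx", "cy" (pixels), "eye" and "orientation" of the camera in the world; the wrist camera has in their place "hand_eye" (4x4, takes a point from camera to tool coordinates, whose origin is the TCP and whose axes are the flange's). Camera axes: x right, y down, z forward; pixel columns grow to the right and rows downward; lengths in mm; the calibration is good to about 2 mm. A picture is of the moment at which its call begins: read the wrist's pose just before it.
- env.finish_job(): hands the job in; it is judged then, once.
The state is a dict: "clock": time; "q": joint angles; "joint_vel": joint speeds; "effort": joint torques, N m; "tool_pos": TCP position; "orientation": TCP orientation; "ft_force": force on the tool from outside, world axes, zero at the start; "torque": the same for the moment, N m; "grip_width": opening from 0.0 (shut) to 1.0 (fully open); "grip_force": force on a finger pad.
Only numpy, scipy, OpenCV 4.12 (cv2) and the standard library are available. Lean on these libraries where they do the work, as an engineer would, in place of code of your own. Each camera call takes 0.05 s, during which the arm holds its last target. There are 200 camera calls.

### The job

The four carburettors stand upside down with their float chambers open, and their float bowls are mixed up in front of them. Put each bowl, mouth down over the float, on the carburettor whose deck has its shape and size, down flat all round, centred and square with the deck so that the screws can go in; lower the bowls on, do not drop or force them. Leave the spray can and the brass fitting where they are.

Things in the scene. Friction and masses are not known exactly. Their poses are not given: they have to be found in the camera images.
- bowl_large_round: Grey metal float bowl (an upturned cup, wall 3 mm): the larger round one, 60 mm across, 36 mm high, with a lip 67 mm across (70 at most) and 3 mm high at the mouth. On top a brass drain screw 12 mm across stands up 7 mm. Mass about 0.12 kg. Loose, mouth down on the bench. Origin: centre of the rim plane (underside); z up.
- bowl_small_round: Grey metal float bowl (an upturned cup, wall 3 mm): the smaller round one, 42 mm across, 34 mm high, with a lip 49 mm across (52 at most) and 3 mm high at the mouth. On top a brass drain screw 12 mm across stands up 7 mm. Mass about 0.07 kg. Loose, mouth down on the bench. Origin: centre of the rim plane (underside); z up.
- bowl_square: Grey metal float bowl (an upturned cup, wall 3 mm): the square one, 54 x 54 mm (sides along x and y), 36 mm high, with a lip 62 x 62 mm, 3 mm high, at the mouth and screw ears 7 mm high at its corners. On top a brass drain screw 12 mm across stands up 7 mm. Mass about 0.14 kg. Loose, mouth down on the bench. Origin: centre of the rim plane (underside); z up.
- bowl_oblong: Grey metal float bowl (an upturned cup, wall 3 mm): the oblong one, 74 (x) x 46 (y) mm, 36 mm high, with a lip 82 x 54 mm, 3 mm high, at the mouth and screw ears 7 mm high at its corners. On top a brass drain screw 12 mm across stands up 7 mm. Mass about 0.15 kg. Loose, mouth down on the bench. Origin: centre of the rim plane (underside); z up.
- carb_large_round: Grey carburettor upside down on a bench foot, deck up, a cream float and a brass jet standing in the middle of it. The one with the larger round deck, 80 mm across; float 34 mm across, 17 mm high over the deck (jet 21). Fixed. Origin: on the bench, straight below the deck's centre; the deck's top face, where the rim rests, is at z = 56 mm; x along the barrel (96 mm long, width 83 mm).
- carb_small_round: Grey carburettor upside down on a bench foot, deck up, a cream float and a brass jet standing in the middle of it. The one with the smaller round deck, 62 mm across; float 20 mm across, 14 mm high over the deck (jet 18). Fixed. Origin: on the bench, straight below the deck's centre; the deck's top face, where the rim rests, is at z = 56 mm; x along the barrel (84 mm long, width 71 mm).
- carb_square: Grey carburettor upside down on a bench foot, deck up, a cream float and a brass jet standing in the middle of it. The one with the square deck, 72 x 72 mm, sides along x and y; float 30 x 30 mm, 18 mm high over the deck (jet 21). Fixed. Origin: on the bench, straight below the deck's centre; the deck's top face, where the rim rests, is at z = 56 mm; x along the barrel (102 mm long, width 80 mm).
- carb_oblong: Grey carburettor upside down on a bench foot, deck up, a cream float and a brass jet standing in the middle of it. The one with the oblong deck, 92 (x) x 64 (y) mm; float 48 x 22 mm, 18 mm high over the deck (jet 21). Fixed. Origin: on the bench, straight below the deck's centre; the deck's top face, where the rim rests, is at z = 56 mm; x along the barrel (114 mm long, width 80 mm).
- spray_can: Bystander: black, red and yellow aerosol can, 66 mm across, 198 mm high, standing on the bench to the left of the work. Origin: centre of its underside.
- inlet_fitting: Bystander: small brass fuel inlet fitting, 62 mm long and 19 mm wide, 16 mm high, lying on the bench among the parts. Origin: on the bench under its hexagon; x along the fitting.
Mind the look-alikes: they are no part of the job. Leave any red look-alike of the bowl_square alone. What is shaped like the bowl_large_round but orange is not meant.

How it is judged (in metres and radians):
At the end, for the whole second after the job is handed in: Every bowl rests mouth down on its own carburettor's deck, centre within 10 mm of the deck's, rim within 3 mm of deck height, tilt under 0.06 rad; the square one (any quarter turn) and the oblong one (either way round) within 0.2 rad of their decks; all released and at rest (horizontal distance between bowl_large_round and carb_large_round below 0.01 m and z of bowl_large_round in the frame of carb_large_round between 0.053 and 0.059 m and angle between each of bowl_large_round, bowl_small_round, bowl_square, bowl_oblong's own z axis and vertical below 0.06 rad and linear speed of each of bowl_large_round, bowl_small_round, bowl_square, bowl_oblong below 0.02 m/s and angular speed of each of bowl_large_round, bowl_small_round, bowl_square, bowl_oblong below 0.2 rad/s and horizontal distance between bowl_small_round and carb_small_round below 0.01 m and z of bowl_small_round in the frame of carb_small_round between 0.053 and 0.059 m and horizontal distance between bowl_square and carb_square below 0.01 m and z of bowl_square in the frame of carb_square between 0.053 and 0.059 m and horizontal distance between bowl_oblong and carb_oblong below 0.01 m and z of bowl_oblong in the frame of carb_oblong between 0.053 and 0.059 m and (angle between the x axis of bowl_square and the x axis of carb_square, either way round below 0.2 rad or angle between the x axis of bowl_square and the y axis of carb_square, either way round below 0.2 rad) and angle between the x axis of bowl_oblong and the x axis of carb_oblong, either way round below 0.2 rad); the robot touches nothing.
It fails at once if a bowl is forced on to a carburettor (more than 80 N between them) (contact force between any of bowl_large_round, bowl_small_round, bowl_square, bowl_oblong and carb_large_round above 80 N or contact force between any of bowl_large_round, bowl_small_round, bowl_square, bowl_oblong and carb_small_round above 80 N or contact force between any of bowl_large_round, bowl_small_round, bowl_square, bowl_oblong and carb_square above 80 N or contact force between any of bowl_large_round, bowl_small_round, bowl_square, bowl_oblong and carb_oblong above 80 N).
It fails at once if a bowl is let go in the air (its rim more than 25 mm above the height of the decks) ((height (world z) of bowl_large_round above 0.081 m and contact force between bowl_large_round and the fingers below 0.05 N) or (height (world z) of bowl_small_round above 0.081 m and contact force between bowl_small_round and the fingers below 0.05 N) or (height (world z) of bowl_square above 0.081 m and contact force between bowl_square and the fingers below 0.05 N) or (height (world z) of bowl_oblong above 0.081 m and contact force between bowl_oblong and the fingers below 0.05 N)).
It fails at once if the spray can is moved more than 30 mm or knocked over (distance of spray_can from where it was at the start of the episode above 0.03 m or angle between spray_can's own z axis and vertical above 0.5 rad).
It fails at once if the brass fitting is moved more than 30 mm (distance of inlet_fitting from where it was at the start of the episode above 0.03 m).
It also fails if it takes over 96 s, if anything falls off the work surface, if the arm or the gripper's body presses on something with over 40 N, if the wrist force passes 120 N, or if a joint passes its speed limit or range.

## Working session

There is one attempt and no reset: what is moved stays moved. The work goes in short steps, Python scripts to look and compute and a tool call to move; the robot and the scene stay as the last step left them, time stands still between calls to the robot, and variables do not carry over. Pictures are saved under pics/ and viewed, at most 14 in all, crops included, and the job is handed in when it is done.

Besides the shell and the picture viewer there is one more tool, called as a command line: name --argument value ..., lists and objects as JSON in quotes. servo_tool: Moves the arm, as the interface text tells. Its arguments: {"type":"object","properties":{"translation":{"type":"array","items":{"type":"array","items":{"type":"number"}}},"twist":{"type":"array","items":{"type":"array","items":{"type":"number"}}},"jaw":{"type":"array","items":{"type":"number"}},"force":{"type":"number"}},"required":["translation","twist","jaw"]}

```bash
mkdir -p pics; cat > h.py <<'E'
import numpy as np, cv2
from scipy.spatial.transform import Rotation as R
from workcell import env
def grab(n):
    s=env.get_state(); f=env.grab_frame(n)
    if 'hand_eye' in f:
        T=np.eye(4);T[:3,:3]=R.from_euler('xyz',s['orientation']).as_matrix();T[:3,3]=s['tool_pos'];f['T']=T@np.array(f['hand_eye'])
    else:
        T=np.eye(4);o=np.array(f['orientation']);T[:3,:3]=o if o.shape==(3,3) else R.from_euler('xyz',o).as_matrix();T[:3,3]=f['eye'];f['T']=T
    return f
def cloud(f):
    z=f['z_map'].astype(float);v,u=np.mgrid[:z.shape[0],:z.shape[1]]
    P=np.stack([(u-f['cx'])/f['fx']*z,(v-f['cy'])/f['fy']*z,z],-1)
    return P@f['T'][:3,:3].T+f['T'][:3,3]
def save(f,n,k=1):
    cv2.imwrite('pics/'+n,cv2.resize(f['image'][:,:,::-1],None,fx=k,fy=k))
E
python3 - <<'E'
from h import *
print(env.get_state())
for n in('scene','side','wrist'):
    f=grab(n);save(f,n+'0.png',1.5);np.savez(''+n+'0.npz',**f)
    print(n,f['T'].round(3).tolist(),f['fx'],f['cx'],f['cy'],f.get('orientation'))
E
```

```text
{'clock': 0.0, 'q': array([ 1.05414776e-05,  2.38754954e-01, -1.42286331e-02,  1.31914373e+00,
        1.81458687e-05,  1.57076626e+00]), 'joint_vel': array([ 0.00065458, -0.0009327 , -0.00047512,  0.00183189,  0.00023987,
        0.00128596]), 'effort': array([ 1.29771975e-03, -5.38790166e+01,  3.46437156e+01,  1.83730113e-02,
        1.69192181e-04,  6.54446694e-05]), 'tool_pos': array([5.24718194e+02, 9.78106753e-03, 3.03301048e+02]), 'orientation': array([-3.14026166e+00, -1.81858717e-05,  1.57083691e+00]), 'ft_force': array([0.54747477, 0.64575052, 0.01265394]), 'torque': array([0.03264648, 0.01015511, 0.00608562]), 'grip_force': 0.0, 'grip_width': 0.9976928452868158}
scene [[-0.221, 0.571, -0.79, 1743.351], [0.975, 0.121, -0.185, 419.53], [-0.01, -0.812, -0.584, 927.616], [0.0, 0.0, 0.0, 1.0]] 477.0096520891296 249.7067568763582 197.0366750779437 [-2.19436864  0.01034974  1.79340682]
side [[0.793, -0.446, 0.415, -13.074], [-0.609, -0.578, 0.542, -563.571], [-0.002, -0.683, -0.73, 973.412], [0.0, 0.0, 0.0, 1.0]] 465.3429079900322 262.38222486851646 192.99922232077543 [-2.38967981e+00  2.02612697e-03 -6.55413466e-01]
wrist [[1.0, 0.0, -0.002, 524.043], [-0.0, -0.961, -0.276, 71.237], [-0.001, 0.276, -0.961, 373.29], [0.0, 0.0, 0.0, 1.0]] 345.4138710148545 252.23570581283633 197.89693193192235 None
```

View pics/scene0.png

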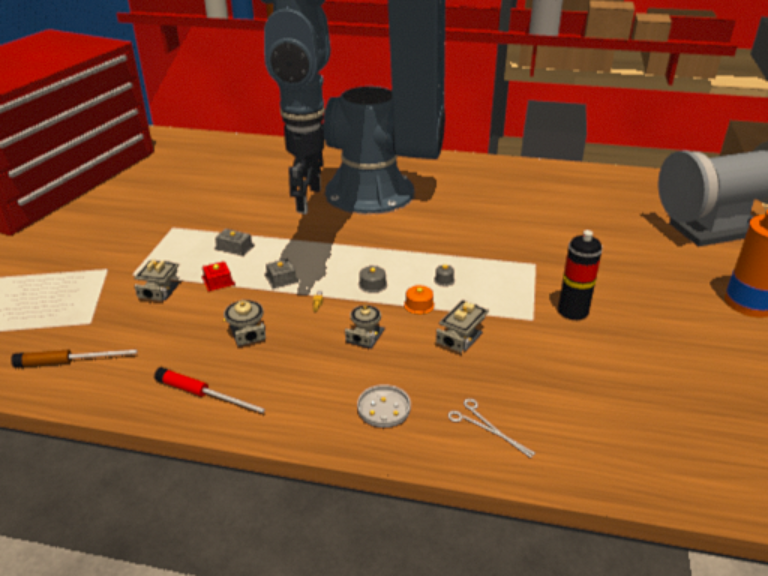

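View pics/side0.png

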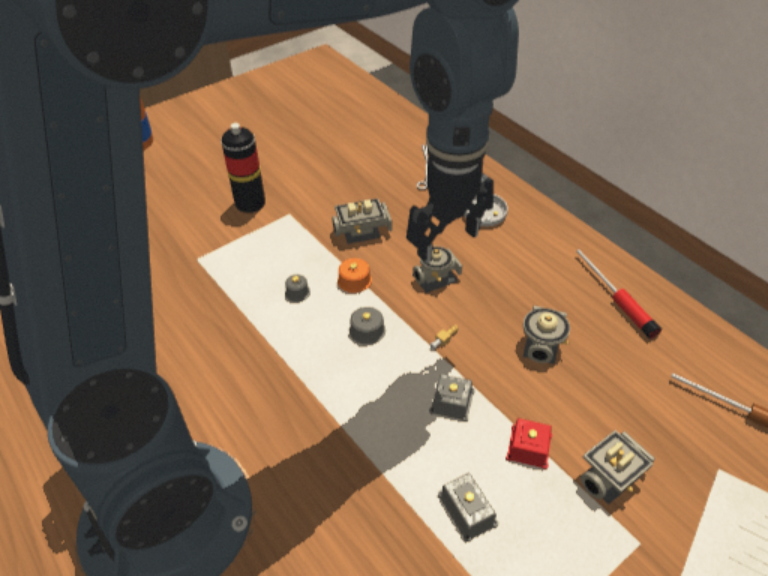

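View pics/wrist0.png

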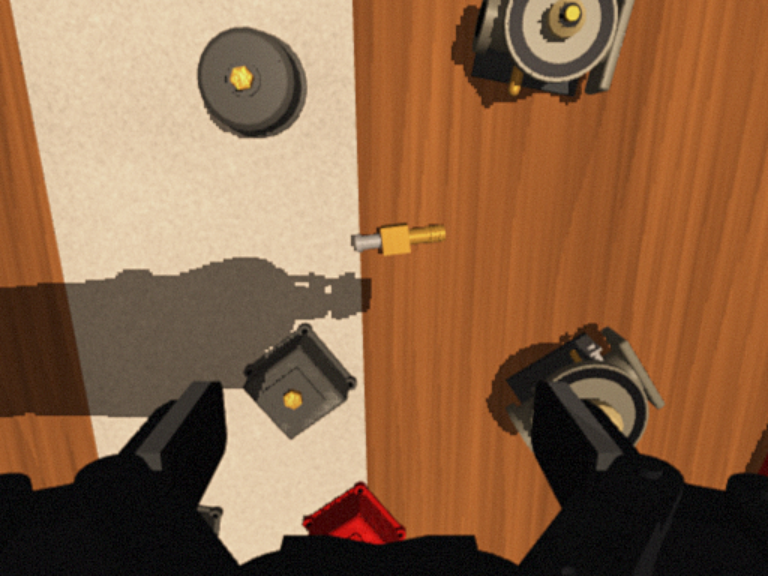

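Scene (1.5x px): oblong bowl (234,241), square bowl (282,273), large round bowl (372,278), small round bowl (445,274), red and orange look-alikes (217,275) and (419,298). The carburettors are square (157,280), large round (244,320), small round (365,325) and oblong (461,325). The fitting is at (318,300) and the can at (580,275).

```bash
cat >> h.py <<'E'
def locate(P,img,c,zlo,zhi,rad):
    "points round c with height in the band -> min-area rect + mean"
    m=(P[...,2]>zlo)&(P[...,2]<zhi)&(np.hypot(P[...,0]-c[0],P[...,1]-c[1])<rad)
    return P[m]
E
python3 - <<'E'
from h import *
seeds=dict(bo=(234,241),bs=(282,273),bl=(372,278),bsm=(445,273),cs=(157,270),cl=(244,310),csm=(365,315),co=(463,317),red=(217,275),org=(419,298),fit=(318,300))
for cam in('scene','side'):
    f=dict(np.load(cam+'0.npz'));P=cloud(f)
    m=((P[...,2]>12)&(P[...,2]<85)&(abs(P[...,1])<450)&(P[...,0]>220)&(P[...,0]<850)).astype(np.uint8)
    n,l,st,_=cv2.connectedComponentsWithStats(m)
    print(cam)
    for i in range(1,n):
        if st[i,4]<40: continue
        Q=P[l==i]; top=np.percentile(Q[:,2],97); t=Q[Q[:,2]>top-15]
        c=f['image'][l==i].mean(0)
        (x,y),wh,a=cv2.minAreaRect(t[:,:2].astype(np.float32))
        print(st[i,:2]*1.5,st[i,4],'top',top.round(),'c',round(x),round(y),np.round(wh),round(a),c.round())
E
```

```text
scene
[214.5 229.5] 240 top 39.0 c 362 -258 [80. 53.] 78 [98. 88. 73.]
[265.5 259.5] 220 top 38.0 c 467 -101 [64. 52.] 38 [101.  91.  74.]
[133.5 261. ] 527 top 71.0 c 572 -350 [70. 67.] 88 [113.  98.  74.]
[201. 261.] 224 top 39.0 c 506 -240 [64. 54.] 38 [186.  19.   8.]
[435.  265.5] 109 top 37.0 c 401 267 [37. 41.] 9 [104.  92.  72.]
[358.5 267. ] 210 top 37.0 c 450 110 [59. 59.] 67 [101.  91.  73.]
[405. 285.] 235 top 38.0 c 503 226 [60. 57.] 38 [211.  98.   8.]
[223.5 300. ] 581 top 71.0 c 677 -108 [75. 65.] 16 [114. 100.  74.]
[435. 300.] 675 top 72.0 c 593 336 [40. 50.] 88 [118. 103.  77.]
[345. 306.] 431 top 67.0 c 630 137 [63. 59.] 22 [106.  93.  71.]
[ 48. 351.] 170 top 27.0 c 811 -373 [ 32. 165.] 23 [159. 113.  68.]
[154.5 367.5] 66 top 28.0 c 846 -187 [66. 18.] 77 [138.  17.  13.]
[357.  385.5] 89 top 20.0 c 814 220 [95. 67.] 90 [148. 132. 116.]
side
[331.5 198. ] 708 top 74.0 c 580 324 [44. 82.] 72 [126. 115.  94.]
[412.5 246. ] 456 top 69.0 c 624 132 [62. 52.] 12 [111. 102.  84.]
[339. 258.] 340 top 40.0 c 495 225 [58. 57.] 55 [202. 117.  57.]
[285. 273.] 184 top 40.0 c 391 267 [39. 39.] 56 [119. 111.  94.]
[613.5 292.5] 286 top 29.0 c 843 -165 [107.  27.] 80 [139.  47.  43.]
[523.5 304.5] 821 top 73.0 c 667 -107 [64. 73.] 52 [127. 117.  96.]
[349.5 306. ] 392 top 40.0 c 441 110 [57. 59.] 58 [120. 114.  99.]
[436.5 328.5] 46 top 18.0 c 535 10 [20. 26.] 88 [218. 175.  96.]
[433.5 373.5] 520 top 41.0 c 462 -100 [56. 54.] 38 [130. 124. 108.]
[670.5 372. ] 274 top 29.0 c 810 -367 [ 28. 158.] 19 [165. 133. 107.]
[510. 417.] 590 top 41.0 c 502 -240 [55. 54.] 37 [199.  70.  60.]
[580.5 429. ] 1362 top 73.0 c 559 -352 [72. 70.] 1 [142. 131. 108.]
[442.5 472.5] 832 top 41.0 c 355 -257 [76. 47.] 80 [162. 155. 137.]
```

servo_tool --translation '[[-0.04, -0.007, -0.016], [-0.04, -0.007, -0.016], [-0.04, -0.007, -0.016], [-0.04, -0.007, -0.016], [-0.04, -0.007, -0.016], [-0.04, -0.007, -0.016], [0, 0, 0]]' --twist '[[0, 0, 0], [0, 0, 0], [0, 0, 0], [0, 0, 0], [0, 0, 0], [0, 0, 0], [0, 0, 0]]' --jaw '[1, 1, 1, 1, 1, 1, 1]' --force 40

```text
clock: 1.02
tool_pos: [482.7, -242.4, 400.5]
orientation: [3.141, 0.001, 1.568]
ft_force: [0.2, 0.3, 0.5]
grip_width: 0.999
grip_force: 0.0
```

```bash
python3 - <<'E'
from h import *
f=grab('wrist');save(f,'w1.png',1.5);np.savez('w1.npz',**f)
E
```

```text
(no output)
```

View pics/w1.png

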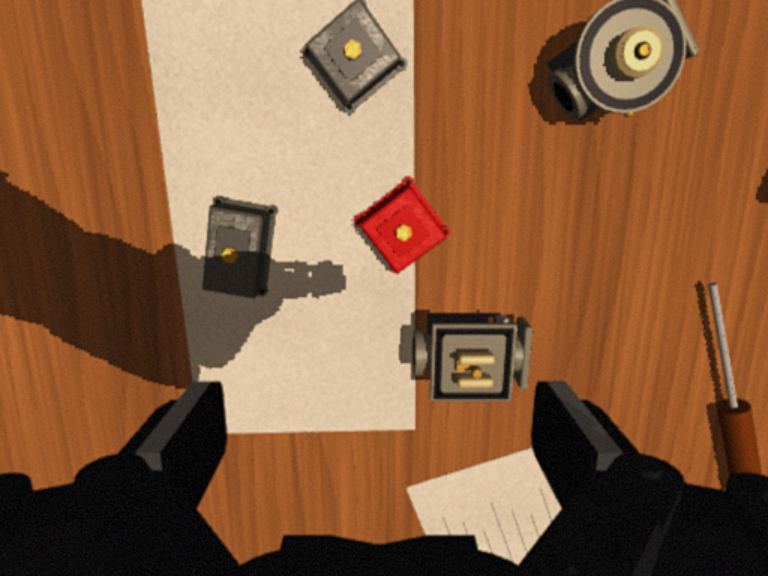

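The view shows the oblong bowl (240,247), square bowl (352,55), red look-alike (402,227), square carb (473,362) and large round carb (632,52). Next I'll move to the other side.

servo_tool --translation '[[0.045, 0.003, 0], [0.045, 0.003, 0], [0.045, 0.003, 0], [0.045, 0.003, 0], [0.045, 0.003, 0], [0.045, 0.003, 0], [0.045, 0.003, 0], [0.045, 0.003, 0], [0.045, 0.003, 0], [0.045, 0.003, 0], [0.045, 0.003, 0], [0, 0, 0]]' --twist '[[0, 0, 0], [0, 0, 0], [0, 0, 0], [0, 0, 0], [0, 0, 0], [0, 0, 0], [0, 0, 0], [0, 0, 0], [0, 0, 0], [0, 0, 0], [0, 0, 0], [0, 0, 0]]' --jaw '[1, 1, 1, 1, 1, 1, 1, 1, 1, 1, 1, 1]'

```text
clock: 2.58
tool_pos: [515.0, 258.6, 398.4]
orientation: [-3.139, 0.0, 1.575]
ft_force: [-0.1, -1.0, -0.1]
grip_width: 1.0
grip_force: 0.0
```

```bash
cat > ana.py <<'E'
from h import *
import sys
for cam,zs in((a,((30,37.5),(53.5,58.5))) for a in sys.argv[1:]):
    f=dict(np.load(cam+'.npz'));P=cloud(f);print(cam)
    for lo,hi in zs:
        m=((P[...,2]>lo)&(P[...,2]<hi)&(P[...,0]>220)&(P[...,0]<800)).astype(np.uint8)
        n,l,st,_=cv2.connectedComponentsWithStats(m)
        for i in range(1,n):
            if st[i,4]<150: continue
            Q=P[l==i]; (x,y),wh,a=cv2.minAreaRect(Q[:,:2].astype(np.float32))
            print(lo,(st[i,:2]+st[i,2:4]/2)*1.5,st[i,4],'z',Q[:,2].mean().round(1),'c',round(x,1),round(y,1),np.round(wh,1),round(a,1),f['image'][l==i].mean(0).round())
E
python3 - <<'E'
from h import *
f=grab('wrist');save(f,'w2.png',1.5);np.savez('w2.npz',**f)
E
python3 ana.py wrist0 w1 w2
```

```text
wrist0
30 [490.5  25.5] 158 z 34.0 c 585.8 139.1 [16.2 27.6] 28.8 [49. 43. 33.]
30 [246.75  78.75] 3224 z 35.2 c 442.4 111.5 [57.9 59.4] 89.5 [99. 88. 75.]
30 [604.5  348.75] 180 z 33.3 c 683.4 -66.6 [24.8 18.8] 24.6 [90. 79. 67.]
30 [295.5 391.5] 1723 z 35.4 c 463.0 -98.8 [55.  54.8] 38.1 [87. 77. 65.]
30 [355.5 526.5] 432 z 34.6 c 506.4 -212.3 [25.  49.1] 82.6 [160.  18.  15.]
53.5 [561.    41.25] 2828 z 56.3 c 624.5 128.6 [41.2 62.5] 89.5 [141. 126. 105.]
53.5 [599.25 404.25] 1566 z 56.3 c 680.3 -88.0 [35.8 79.5] 52.8 [95. 83. 66.]
w1
30 [353.25  51.75] 1791 z 35.5 c 463.1 -99.0 [54.1 54.1] 37.6 [130. 117. 100.]
30 [403.5  228.75] 1374 z 35.5 c 503.1 -238.2 [54.  54.3] 37.2 [200.  35.  30.]
30 [234.   251.25] 1590 z 35.5 c 357.0 -256.9 [74.4 46.4] 79.7 [73. 65. 55.]
53.5 [630.75  56.25] 3469 z 56.2 c 667.6 -107.9 [75.2 80.4] 89.0 [129. 114.  93.]
53.5 [474.  361.5] 2285 z 56.0 c 563.0 -349.9 [71.6 72.3] 89.9 [99. 86. 68.]
w2
30 [235.5  222.75] 708 z 33.4 c 392.2 268.5 [40.1 39.8] 43.7 [86. 76. 63.]
30 [358.5  269.25] 1488 z 35.1 c 495.7 229.0 [58.3 58.3] 0.6 [190.  80.  18.]
30 [302.25 391.5 ] 1206 z 35.2 c 441.7 112.5 [58.6 58.4] 46.7 [85. 75. 63.]
53.5 [477.75 140.25] 3963 z 55.9 c 588.0 334.4 [64.1 92.2] 67.7 [135. 120.  98.]
53.5 [507.  376.5] 1439 z 56.3 c 623.3 139.5 [61.4 60.6] 73.5 [85. 75. 59.]
```

View pics/w2.png

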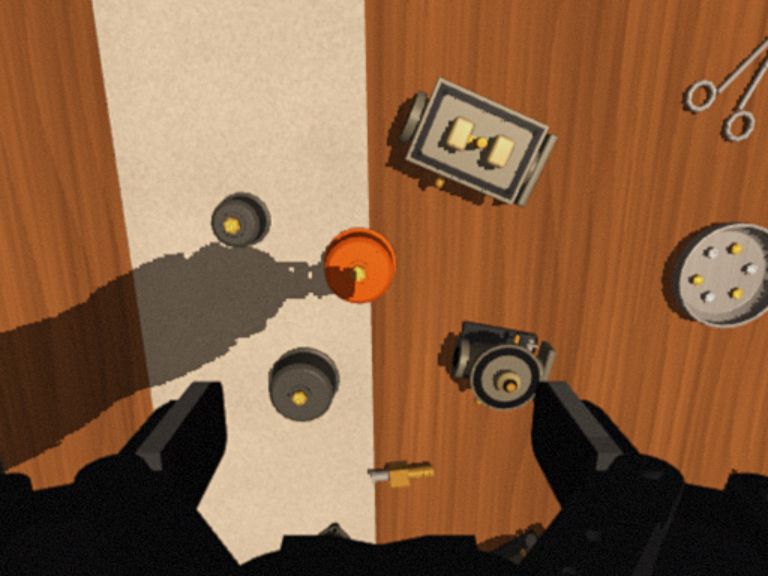

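Small round bowl (238,221), orange look-alike (360,265), large round bowl (303,385), oblong carb (478,140), small round carb (507,377). The positions agree between views. Before moving I'll check the can's position, the joint-6 sign and heights around the carbs.

```bash
python3 - <<'E'
from h import *
s=env.get_state();print(s['q'].round(3),s['tool_pos'])
P=cloud(dict(np.load('side0.npz')));m=(P[...,2]>100)&(P[...,2]<205)&(P[...,1]>380)&(P[...,1]<700)&(P[...,0]>300);print('can',np.median(P[m],0),m.sum())
f=dict(np.load('w1.npz'));P=cloud(f);m=(abs(P[...,2]-56)<1.5)&(np.hypot(P[...,0]-667,P[...,1]+106)<44)
Q=P[m];r=cv2.minEnclosingCircle(Q[:,:2].astype(np.float32));print(r)
for n in('scene','side'):
  P=cloud(dict(np.load(n+'0.npz')))
  for c,r in(((588,334),50),((623.5,139),34),((667,-106),42),((563,-350),44)):
    d=np.hypot(P[...,0]-c[0],P[...,1]-c[1]);m=(d>r)&(d<75)&(P[...,2]<150);print(n,c,np.percentile(P[...,2][m],[90,98,99.5]).round())
E
```

```text
[0.463 0.321 0.343 1.594 0.    2.03 ] [515.03535434 257.07888778 398.77179311]
can [443.65430921 533.02064776 154.55802466] 671
((667.6550903320312, -105.62908935546875), 40.44898986816406)
scene (588, 334) [34. 52. 55.]
scene (623.5, 139) [13. 37. 54.]
scene (667, -106) [27. 45. 55.]
scene (563, -350) [28. 50. 55.]
side (588, 334) [43. 54. 57.]
side (623.5, 139) [24. 39. 43.]
side (667, -106) [28. 45. 49.]
side (563, -350) [42. 53. 56.]
```

servo_tool --translation '[[0.003, -0.032, 0.03], [0.003, -0.032, 0.03], [0.003, -0.032, 0.035], [0.001, -0.027, 0.035], [0, 0, 0.04], [0, 0, 0.04], [0, 0, 0.02], [0, 0, 0]]' --twist '[[0, 0, 0], [0, 0, 0], [0, 0, 0], [0, 0, 0], [0, 0, 0], [0, 0, 0], [0, 0, 0], [0, 0, 0]]' --jaw '[1, 1, 1, 1, 1, 1, 1, 1]'

```text
clock: 3.62
tool_pos: [391.7, 263.9, 168.8]
orientation: [-3.139, 0.002, 1.57]
ft_force: [0.1, -0.2, 0.5]
grip_width: 0.998
grip_force: 0.0
```

servo_tool --translation '[[0.0045, 0, 0.02], [0, 0, 0.025], [0, 0, 0.02], [0, 0, 0.015], [0, 0, 0.01], [0, 0, 0], [0, 0, 0], [0, 0, 0], [0, 0, 0], [0, 0, 0], [0, 0, 0], [0, 0, 0]]' --twist '[[0, 0, 0], [0, 0, 0], [0, 0, 0], [0, 0, 0], [0, 0, 0], [0, 0, 0], [0, 0, 0], [0, 0, 0], [0, 0, 0], [0, 0, 0], [0, 0, 0], [0, 0, 0]]' --jaw '[1, 1, 1, 1, 1, 1, 0.3, 0.3, 0.3, 0.3, 0.3, 0.3]' --force 40

```text
clock: 5.12
tool_pos: [393.7, 269.7, 80.5]
orientation: [3.14, -0.001, 1.571]
ft_force: [1.6, -2.0, 5.9]
grip_width: 0.487
grip_force: 39.8
```

servo_tool --translation '[[0, 0, -0.01], [0, 0, -0.03], [0, 0, -0.04], [0, 0, -0.04], [-0.02, 0.036, 0], [-0.022, 0.039, 0], [-0.022, 0.039, 0], [-0.022, 0.039, 0], [-0.022, 0.039, 0], [-0.022, 0.038, 0], [0, 0, 0], [0, 0, 0]]' --twist '[[0, 0, 0], [0, 0, 0], [0, 0, 0], [0, 0, 0], [0, 0, 0], [0, 0, 0], [0, 0, 0], [0, 0, 0], [0, 0, 0], [0, 0, 0], [0, 0, 0], [0, 0, 0]]' --jaw '[0.3, 0.3, 0.3, 0.3, 0.3, 0.3, 0.3, 0.3, 0.3, 0.3, 0.3, 0.3]'

```text
clock: 6.62
tool_pos: [622.3, 139.5, 199.7]
orientation: [-3.14, -0.0, 1.57]
ft_force: [-0.1, 0.1, -1.3]
grip_width: 0.484
grip_force: 40.8
```

```bash
python3 - <<'E'
from h import *
f=grab('wrist');save(f,'w3.png',1.5);np.savez('w3.npz',**f);s=env.get_state();print(s['tool_pos'],s['ft_force'])
f=grab('side');save(dict(image=f['image'][120:280,200:420]),'s3.png',3)
E
python3 ana.py w3
```

```text
[621.99799406 139.85808805 199.88080031] [-0.30750403  0.21980494 -0.82600904]
w3
30 [ 90.   104.25] 6452 z 35.3 c 496.7 228.0 [59.1 58.9] 61.4 [248. 128.  30.]
30 [321.  268.5] 162 z 34.2 c 593.2 158.1 [ 8.6 13.7] 47.9 [108.  94.  74.]
30 [469.5  285.75] 179 z 34.4 c 662.6 150.0 [21.  10.6] 65.0 [112.  98.  76.]
30 [ 40.5  354.75] 2955 z 35.0 c 453.6 110.3 [59.8 37.2] 82.1 [63. 57. 48.]
53.5 [386.25 300.  ] 3718 z 56.3 c 625.0 148.7 [42.9 61.8] 85.1 [114. 101.  83.]
```

View pics/s3.png

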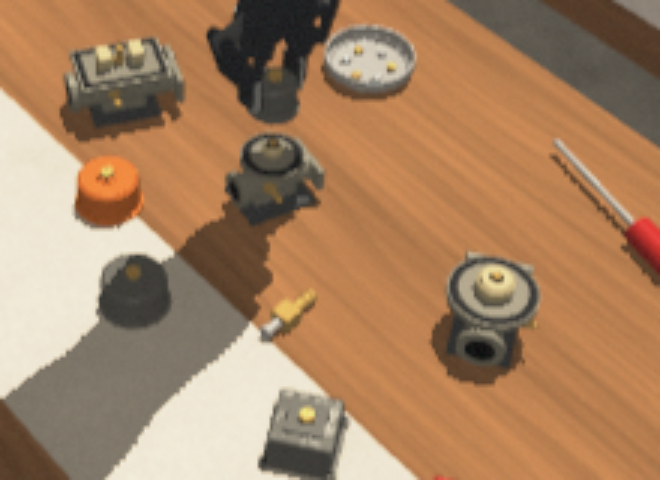

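The bowl hangs upright from the gripper, right over the small round carb. I'll lower it.

servo_tool --translation '[[0, 0.0015, 0.01], [0, 0, 0.02], [0, 0, 0.015], [0, 0, 0.008], [0, 0, 0.004], [0, 0, 0.002], [0, 0, 0.002], [0, 0, 0.001], [0, 0, 0]]' --twist '[[0, 0, 0], [0, 0, 0], [0, 0, 0], [0, 0, 0], [0, 0, 0], [0, 0, 0], [0, 0, 0], [0, 0, 0], [0, 0, 0]]' --jaw '[0.3, 0.3, 0.3, 0.3, 0.3, 0.3, 0.3, 0.3, 0.3]'

```text
clock: 7.85
tool_pos: [624.5, 139.5, 138.0]
orientation: [3.141, -0.0, 1.571]
ft_force: [0.3, -0.2, -1.1]
grip_width: 0.488
grip_force: 40.8
```

servo_tool --translation '[[0, 0, 0.001], [0, 0, 0.001], [0, 0, 0]]' --twist '[[0, 0, 0], [0, 0, 0], [0, 0, 0]]' --jaw '[0.3, 0.3, 0.3]'

```text
clock: 8.22
tool_pos: [624.6, 139.5, 136.6]
orientation: [3.141, -0.0, 1.571]
ft_force: [-1.5, -0.0, 5.8]
grip_width: 0.491
grip_force: 41.4
```

servo_tool --translation '[[0, 0, 0], [0, 0, 0], [0, 0, 0], [0, 0, 0], [0, 0, -0.02], [0, 0, -0.04], [0, 0, -0.04], [-0.007, -0.045, 0], [-0.007, -0.045, 0], [-0.007, -0.045, 0], [-0.0065, -0.0475, 0], [0, 0, 0]]' --twist '[[0, 0, 0], [0, 0, 0], [0, 0, 0], [0, 0, 0], [0, 0, 0], [0, 0, 0], [0, 0, 0], [0, 0, 0], [0, 0, 0], [0, 0, 0], [0, 0, 0], [0, 0, 0]]' --jaw '[0.6, 0.7, 1, 1, 1, 1, 1, 1, 1, 1, 1, 1]'

```text
clock: 9.72
tool_pos: [438.9, 111.5, 236.2]
orientation: [-3.14, 0.0, 1.571]
ft_force: [0.8, 0.4, -0.3]
grip_width: 0.998
grip_force: 0.0
```

```bash
python3 - <<'E'
from h import *
f=grab('wrist');np.savez('w4.npz',**f);print(env.get_state()['tool_pos'])
f=grab('side');np.savez('s4.npz',**f)
P=cloud(f);m=(P[...,2]>84)&(P[...,2]<95)&(np.hypot(P[...,0]-620,P[...,1]-137)<40);print(m.sum(),P[m].mean(0),cv2.minEnclosingCircle(P[m][:,:2].astype(np.float32)))
E
python3 ana.py w4
```

```text
[441.03879377 111.86541542 236.46093868]
111 [620.51484289 133.39529923  88.77404664] ((622.1512451171875, 135.53762817382812), 20.566015243530273)
w4
30 [499.5   57.75] 4823 z 35.3 c 496.0 224.3 [58.9 50.9] 0.2 [190.  98.  29.]
30 [677.25 220.5 ] 392 z 34.0 c 592.4 143.9 [34.8 23.8] 65.9 [36. 31. 25.]
30 [387.   281.25] 3659 z 35.3 c 442.1 111.9 [59.2 58.5] 88.9 [67. 60. 50.]
30 [690. 279.] 186 z 35.6 c 606.3 114.6 [23.4  8. ] 87.1 [81. 54. 20.]
53.5 [731.25 240.  ] 1428 z 56.2 c 610.1 136.2 [34.1 62. ] 11.1 [47. 41. 33.]
```

servo_tool --translation '[[0, 0.001, 0.04], [0, 0, 0.04], [0, 0, 0.035], [0, 0, 0.025], [0, 0, 0.0165], [0, 0, 0], [0, 0, 0], [0, 0, 0], [0, 0, 0], [0, 0, 0]]' --twist '[[0, 0, 0], [0, 0, 0], [0, 0, 0], [0, 0, 0], [0, 0, 0], [0, 0, 0], [0, 0, 0], [0, 0, 0], [0, 0, 0], [0, 0, 0]]' --jaw '[1, 1, 1, 1, 1, 1, 0.5, 0.5, 0.5, 0.5]'

```text
clock: 11.08
tool_pos: [444.3, 112.2, 80.3]
orientation: [3.138, -0.001, 1.571]
ft_force: [3.4, -0.7, 6.6]
grip_width: 0.698
grip_force: 42.8
```

servo_tool --translation '[[0, 0, -0.01], [0, 0, -0.03], [0, 0, -0.04], [0, 0, -0.04], [-0.033, 0.034, 0], [-0.037, 0.038, 0], [-0.037, 0.038, 0], [-0.037, 0.038, 0], [-0.037, 0.038, 0], [-0.037, 0.037, 0], [0, 0, 0], [0, 0, 0]]' --twist '[[0, 0, 0], [0, 0, 0], [0, 0, 0], [0, 0, 0], [0, 0, 0], [0, 0, 0], [0, 0, 0], [0, 0, 0], [0, 0, 0], [0, 0, 0], [0, 0, 0], [0, 0, 0]]' --jaw '[0.5, 0.5, 0.5, 0.5, 0.5, 0.5, 0.5, 0.5, 0.5, 0.5, 0.5, 0.5]'

```text
clock: 12.58
tool_pos: [665.0, -105.9, 198.8]
orientation: [-3.139, -0.001, 1.57]
ft_force: [-0.5, 0.7, -1.4]
grip_width: 0.704
grip_force: 43.8
```

```bash
python3 - <<'E'
from h import *
f=grab('wrist');np.savez('w5.npz',**f);print(env.get_state()['tool_pos'])
E
python3 ana.py w5
```

```text
[ 664.88033739 -105.39705603  199.18945423]
w5
30 [ 19.5 297. ] 665 z 34.4 c 492.1 -104.1 [35.1 18.2] 80.5 [103.  93.  79.]
53.5 [387.75 283.5 ] 4207 z 56.3 c 669.4 -88.4 [44.8 79.6] 83.7 [128. 115.  95.]
```

servo_tool --translation '[[0, 0.003, 0.01], [0, 0, 0.02], [0, 0, 0.015], [0, 0, 0.008], [0, 0, 0.004], [0, 0, 0.002], [0, 0, 0.002], [0, 0, 0.001], [0, 0, 0.001], [0, 0, 0]]' --twist '[[0, 0, 0], [0, 0, 0], [0, 0, 0], [0, 0, 0], [0, 0, 0], [0, 0, 0], [0, 0, 0], [0, 0, 0], [0, 0, 0], [0, 0, 0]]' --jaw '[0.5, 0.5, 0.5, 0.5, 0.5, 0.5, 0.5, 0.5, 0.5, 0.5]'

```text
clock: 13.88
tool_pos: [669.1, -106.1, 136.6]
orientation: [3.141, 0.0, 1.571]
ft_force: [0.1, -0.0, 0.7]
grip_width: 0.703
grip_force: 44.0
```

servo_tool --translation '[[0, 0, 0.0006], [0, 0, 0], [0, 0, 0], [0, 0, 0], [0, 0, -0.02], [0, 0, -0.04], [0, 0, -0.04], [0.0015, -0.041, 0], [0.0015, -0.041, 0], [0.0015, -0.041, 0], [0.0015, -0.041, 0], [0.001, -0.042, 0]]' --twist '[[0, 0, 0], [0, 0, 0], [0, 0, 0], [0, 0, 0], [0, 0, 0], [0, 0, 0], [0, 0, 0], [0, 0, 0], [0, 0, 0], [0, 0, 0], [0, 0, 0], [0, 0, 0]]' --jaw '[0.5, 0.5, 0.9, 1, 1, 1, 1, 1, 1, 1, 1, 1]'

```text
clock: 15.38
tool_pos: [461.6, -98.9, 235.7]
orientation: [3.142, 0.0, 1.571]
ft_force: [-0.4, 0.5, 0.2]
grip_width: 1.003
grip_force: 0.0
```

servo_tool --translation '[[0, 0, 0], [0, 0, 0], [0, 0, 0], [0, 0, 0], [0, 0, 0], [0, 0, 0]]' --twist '[[0, 0, -0.131], [0, 0, -0.131], [0, 0, -0.131], [0, 0, -0.131], [0, 0, -0.132], [0, 0, 0]]' --jaw '[1, 1, 1, 1, 1, 1]'

```text
clock: 16.12
tool_pos: [462.9, -99.0, 235.8]
orientation: [-3.142, -0.0, 2.226]
ft_force: [-0.0, -0.2, -0.4]
grip_width: 1.001
grip_force: 0.0
```

```bash
python3 - <<'E'
from h import *
f=grab('wrist');np.savez('w6.npz',**f);s=env.get_state();print(s['tool_pos'],s['orientation'])
P=cloud(f);m=(P[...,2]>88)&(P[...,2]<95)&(np.hypot(P[...,0]-668,P[...,1]+106)<40);print(m.sum(),P[m].mean(0))
f=grab('side');P=cloud(f);m=(P[...,2]>84)&(P[...,2]<96)&(np.hypot(P[...,0]-664,P[...,1]+107)<45);print(m.sum(),P[m].mean(0),cv2.minEnclosingCircle(P[m][:,:2].astype(np.float32)))
E
python3 ana.py w6
```

```text
[462.9219638  -98.98129804 235.75333615] [-3.14149651e+00 -9.95746113e-05  2.22399021e+00]
0 [nan nan nan]
325 [ 664.22270234 -109.7948488    90.33899157] ((666.7970581054688, -107.94303894042969), 30.698471069335938)
w6
30 [378.75 282.75] 3241 z 35.6 c 462.3 -98.7 [54.2 53.8] 37.3 [83. 74. 63.]
30 [ 69.75 383.25] 3139 z 35.5 c 356.4 -256.4 [75.  46.1] 79.5 [85. 75. 63.]
30 [291.75 494.25] 2293 z 35.4 c 502.5 -237.9 [54.1 54.9] 37.0 [170.  20.  17.]
53.5 [686.25 470.25] 422 z 56.0 c 660.1 -71.6 [49.9  9.9] 9.0 [59. 52. 42.]<stdin>:3: RuntimeWarning: Mean of empty slice.
  ret = um.true_divide(
```

servo_tool --translation '[[0, 0, 0.04], [0, 0, 0.04], [0, 0, 0.035], [0, 0, 0.025], [0, 0, 0.0165], [0, 0, 0], [0, 0, 0], [0, 0, 0], [0, 0, 0], [0, 0, 0]]' --twist '[[0, 0, 0], [0, 0, 0], [0, 0, 0], [0, 0, 0], [0, 0, 0], [0, 0, 0], [0, 0, 0], [0, 0, 0], [0, 0, 0], [0, 0, 0]]' --jaw '[1, 1, 1, 1, 1, 1, 0.4, 0.4, 0.4, 0.4]'

```text
clock: 17.48
tool_pos: [463.5, -99.2, 80.3]
orientation: [3.141, 0.001, 2.226]
ft_force: [-1.0, 0.3, 6.7]
grip_width: 0.622
grip_force: 42.2
```

servo_tool --translation '[[0, 0, -0.01], [0, 0, -0.03], [0, 0, -0.04], [0, 0, -0.04], [0, 0, 0], [0, 0, 0], [0, 0, 0], [0, 0, 0], [0, 0, 0], [0, 0, 0]]' --twist '[[0, 0, 0], [0, 0, 0], [0, 0, 0], [0, 0, 0], [0, 0, 0.131], [0, 0, 0.131], [0, 0, 0.131], [0, 0, 0.131], [0, 0, 0.132], [0, 0, 0]]' --jaw '[0.4, 0.4, 0.4, 0.4, 0.4, 0.4, 0.4, 0.4, 0.4, 0.4]'

```text
clock: 18.73
tool_pos: [462.9, -99.0, 199.9]
orientation: [3.141, 0.0, 1.572]
ft_force: [-0.8, 0.6, -0.9]
grip_width: 0.623
grip_force: 42.7
```

servo_tool --translation '[[-0.035, 0.0135, 0], [-0.036, 0.0145, 0], [-0.036, 0.0145, 0], [-0.036, 0.0145, 0], [-0.036, 0.0145, 0], [-0.036, 0.014, 0], [-0.036, 0.0145, 0], [0, 0, 0], [0, 0, 0]]' --twist '[[0, 0, 0], [0, 0, 0], [0, 0, 0], [0, 0, 0], [0, 0, 0], [0, 0, 0], [0, 0, 0], [0, 0, 0], [0, 0, 0]]' --jaw '[0.4, 0.4, 0.4, 0.4, 0.4, 0.4, 0.4, 0.4, 0.4]'

```text
clock: 19.85
tool_pos: [562.5, -349.6, 199.1]
orientation: [-3.141, -0.001, 1.572]
ft_force: [-1.4, -0.2, -1.8]
grip_width: 0.626
grip_force: 42.8
```

```bash
python3 - <<'E'
from h import *
f=grab('wrist');np.savez('w7.npz',**f);save(f,'w7.png',1.5);s=env.get_state();print(s['tool_pos'],s['orientation'],s['ft_force'])
E
python3 ana.py w7
```

```text
[ 562.53551664 -349.18120766  199.29540542] [-3.14087255e+00 -6.78938222e-04  1.57246199e+00] [ 0.4182046  -0.13958512 -1.83639044]
w7
30 [238.5  72. ] 4887 z 35.6 c 503.0 -238.5 [54.  54.4] 37.3 [231.  42.  36.]
53.5 [383.25 262.5 ] 3551 z 56.0 c 563.2 -324.6 [71.8 20.3] 0.0 [103.  91.  75.]
```

View pics/w7.png

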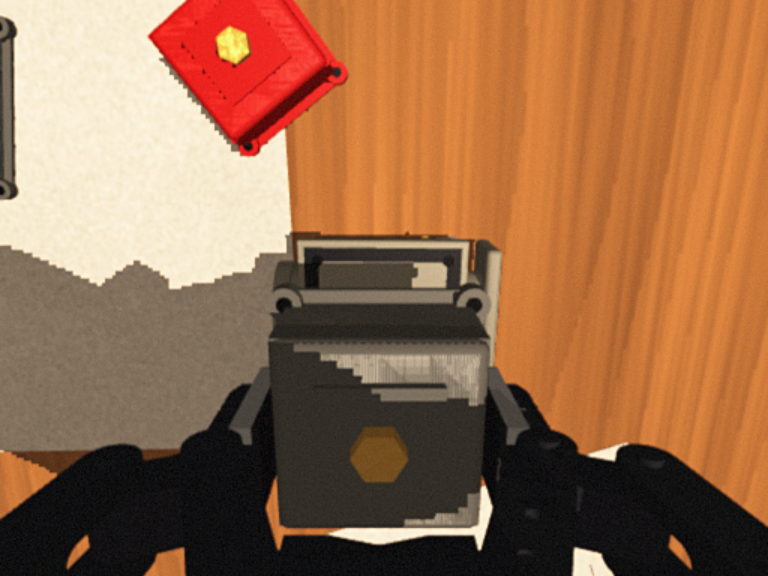

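The square bowl is held square, with its screw at (379,455) and ears at (285,303) and (473,303). The deck edge at (383,240) is parallel to it. I'll lower it.

servo_tool --translation '[[-0.001, 0.0005, 0.01], [0, 0, 0.02], [0, 0, 0.015], [0, 0, 0.008], [0, 0, 0.004], [0, 0, 0.002], [0, 0, 0.002], [0, 0, 0.001], [0, 0, 0.001], [0, 0, 0]]' --twist '[[0, 0, 0], [0, 0, 0], [0, 0, 0], [0, 0, 0], [0, 0, 0], [0, 0, 0], [0, 0, 0], [0, 0, 0], [0, 0, 0], [0, 0, 0]]' --jaw '[0.4, 0.4, 0.4, 0.4, 0.4, 0.4, 0.4, 0.4, 0.4, 0.4]'

```text
clock: 21.15
tool_pos: [563.5, -351.1, 136.5]
orientation: [3.141, 0.0, 1.571]
ft_force: [-0.1, 0.6, -0.9]
grip_width: 0.624
grip_force: 42.9
```

servo_tool --translation '[[0, 0, 0.0007], [0, 0, 0], [0, 0, 0], [0, 0, 0], [0, 0, -0.02], [0, 0, -0.04], [0, 0, -0.04], [0.019, -0.041, 0], [0.019, -0.041, 0], [0.019, -0.041, 0], [0.019, -0.042, 0], [0.0185, -0.0418, 0]]' --twist '[[0, 0, 0], [0, 0, 0], [0, 0, 0], [0, 0, 0], [0, 0, 0], [0, 0, 0], [0, 0, 0], [0, 0, 0], [0, 0, 0], [0, 0, 0], [0, 0, 0], [0, 0, 0]]' --jaw '[0.4, 0.4, 0.9, 1, 1, 1, 1, 1, 1, 1, 1, 1]'

```text
clock: 22.65
tool_pos: [355.3, -255.8, 235.6]
orientation: [3.141, 0.0, 1.571]
ft_force: [-0.3, 0.6, 0.3]
grip_width: 1.006
grip_force: 0.0
```

servo_tool --translation '[[0, 0, 0], [0, 0, 0], [0, 0, 0]]' --twist '[[0, 0, 0.09], [0, 0, 0.091], [0, 0, 0]]' --jaw '[1, 1, 1]'

```text
clock: 23.02
tool_pos: [356.6, -256.5, 235.8]
orientation: [3.141, 0.0, 1.39]
ft_force: [0.1, 1.1, -0.8]
grip_width: 0.998
grip_force: 0.0
```

```bash
python3 - <<'E'
from h import *
f=grab('wrist');np.savez('w8.npz',**f);s=env.get_state();print(s['tool_pos'],s['orientation'])
f=grab('side');P=cloud(f);m=(P[...,2]>86)&(P[...,2]<96)&(np.hypot(P[...,0]-559,P[...,1]+352)<45);print(m.sum(),P[m].mean(0),cv2.minAreaRect(P[m][:,:2].astype(np.float32)))
E
python3 ana.py w8
```

```text
[ 356.66484499 -256.53802648  235.66559642] [3.14153185e+00 9.83259669e-05 1.39170282e+00]
551 [ 559.3316713  -352.65738887   91.44131861] ((561.520263671875, -351.3294677734375), (55.67249298095703, 54.77425003051758), 0.1565934419631958)
w8
30 [650.25 199.5 ] 3736 z 35.5 c 502.9 -238.0 [54.6 54.5] 37.5 [169.  26.  21.]
30 [381. 282.] 3780 z 35.6 c 356.8 -256.5 [73.2 46.1] 79.7 [76. 67. 57.]
30 [696.75 390.  ] 356 z 33.9 c 516.8 -346.0 [45.1 23.2] 56.6 [31. 27. 21.]
53.5 [744.75 399.75] 1003 z 56.1 c 533.8 -349.8 [73.4 22.1] 83.3 [46. 40. 32.]
```

servo_tool --translation '[[0, 0, 0.04], [0, 0, 0.04], [0, 0, 0.035], [0, 0, 0.025], [0, 0, 0.0165], [0, 0, 0], [0, 0, 0], [0, 0, 0], [0, 0, 0], [0, 0, 0], [0, 0, 0]]' --twist '[[0, 0, 0], [0, 0, 0], [0, 0, 0], [0, 0, 0], [0, 0, 0], [0, 0, 0], [0, 0, 0], [0, 0, 0], [0, 0, 0], [0, 0, 0], [0, 0, 0]]' --jaw '[1, 1, 1, 1, 1, 1, 0.3, 0.3, 0.3, 0.3, 0.3]'

```text
clock: 24.5
tool_pos: [357.1, -256.8, 80.0]
orientation: [3.14, 0.001, 1.39]
ft_force: [0.0, 0.3, 4.8]
grip_width: 0.533
grip_force: 40.9
```

servo_tool --translation '[[0, 0, -0.01], [0, 0, -0.03], [0, 0, -0.04], [0, 0, -0.045], [0, 0, 0], [0, 0, 0], [0.035, 0.014, 0], [0.042, 0.0165, 0], [0.042, 0.0165, 0], [0.042, 0.0165, 0], [0.042, 0.0165, 0], [0.042, 0.0165, 0]]' --twist '[[0, 0, 0], [0, 0, 0], [0, 0, 0], [0, 0, 0], [0, 0, -0.09], [0, 0, -0.091], [0, 0, 0], [0, 0, 0], [0, 0, 0], [0, 0, 0], [0, 0, 0], [0, 0, 0]]' --jaw '[0.3, 0.3, 0.3, 0.3, 0.3, 0.3, 0.3, 0.3, 0.3, 0.3, 0.3, 0.3]'

```text
clock: 26.0
tool_pos: [453.4, -10.0, 204.9]
orientation: [3.141, 0.0, 1.571]
ft_force: [-0.5, -1.2, -1.6]
grip_width: 0.527
grip_force: 41.7
```

servo_tool --translation '[[0.042, 0.0165, 0], [0.042, 0.0165, 0], [0.042, 0.0165, 0], [0.042, 0.0165, 0], [0.042, 0.0165, 0], [0.042, 0.0165, 0], [0.042, 0.0165, 0], [0.042, 0.0165, 0], [0, 0, 0]]' --twist '[[0, 0, 0], [0, 0, 0], [0, 0, 0], [0, 0, 0], [0, 0, 0], [0, 0, 0], [0, 0, 0], [0, 0, 0], [0, 0, 0]]' --jaw '[0.3, 0.3, 0.3, 0.3, 0.3, 0.3, 0.3, 0.3, 0.3]'

```text
clock: 27.12
tool_pos: [585.5, 327.2, 203.9]
orientation: [3.141, -0.001, 1.574]
ft_force: [0.4, -0.6, -1.4]
grip_width: 0.53
grip_force: 41.9
```

servo_tool --translation '[[0, 0, 0], [0, 0, 0], [0, 0, 0], [0, 0, 0], [0, 0, 0], [0, 0, 0], [0, 0, 0], [0, 0, 0], [0, 0, 0], [0, 0, 0]]' --twist '[[0, 0, -0.148], [0, 0, -0.148], [0, 0, -0.148], [0, 0, -0.148], [0, 0, -0.148], [0, 0, -0.148], [0, 0, -0.147], [0, 0, -0.147], [0, 0, 0], [0, 0, 0]]' --jaw '[0.3, 0.3, 0.3, 0.3, 0.3, 0.3, 0.3, 0.3, 0.3, 0.3]'

```text
clock: 28.38
tool_pos: [585.0, 324.0, 204.4]
orientation: [-3.141, -0.0, 2.749]
ft_force: [-0.6, -0.0, -2.3]
grip_width: 0.531
grip_force: 41.8
```

```bash
python3 - <<'E'
from h import *
f=grab('wrist');np.savez('w9.npz',**f);save(f,'w9.png',1.5);s=env.get_state();print(s['tool_pos'],s['orientation'],s['ft_force'],s['q'])
E
python3 ana.py w9
```

```text
[585.03600111 324.11537872 204.35291996] [-3.14151339e+00 -8.48203956e-05  2.74988782e+00] [ 0.04725734 -0.61311114 -1.9667555 ] [5.05910231e-01 5.27444912e-01 1.77487453e-01 1.22095373e+00
 1.68950467e-05 8.97615064e-01]
w9
30 [114.   203.25] 5348 z 35.3 c 495.8 228.8 [59.2 59.1] 16.0 [189.  89.  21.]
30 [ 69.   438.75] 452 z 34.0 c 594.6 145.0 [34.7 22.9] 76.5 [73. 64. 51.]
53.5 [402. 234.] 3259 z 56.0 c 555.2 347.5 [64.2 22.5] 67.1 [78. 70. 58.]
53.5 [ 44.25 489.  ] 614 z 56.1 c 600.1 135.5 [13.7 51.8] 9.2 [71. 62. 51.]
```

View pics/w9.png

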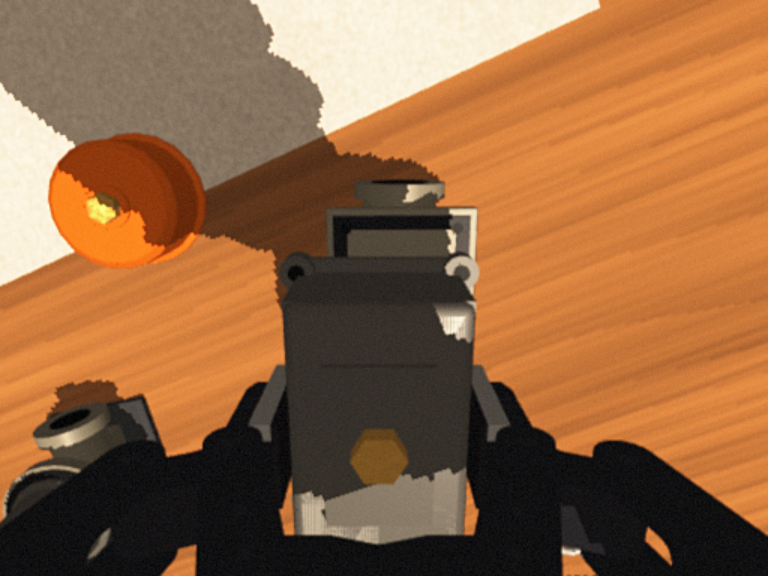

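The oblong bowl is aligned with its deck, but the deck (402,235) sits about 10 mm to the right of the bowl (380,275). I'll shift it and lower it.

servo_tool --translation '[[0.0014, 0.0105, 0], [0, 0, 0.012], [0, 0, 0.02], [0, 0, 0.018], [0, 0, 0.008], [0, 0, 0.004], [0, 0, 0.002], [0, 0, 0.002], [0, 0, 0.001], [0, 0, 0]]' --twist '[[0, 0, 0], [0, 0, 0], [0, 0, 0], [0, 0, 0], [0, 0, 0], [0, 0, 0], [0, 0, 0], [0, 0, 0], [0, 0, 0], [0, 0, 0]]' --jaw '[0.3, 0.3, 0.3, 0.3, 0.3, 0.3, 0.3, 0.3, 0.3, 0.3]'

```text
clock: 29.68
tool_pos: [587.9, 334.7, 137.2]
orientation: [3.141, 0.0, 2.753]
ft_force: [0.4, -1.1, -1.8]
grip_width: 0.534
grip_force: 41.8
```

servo_tool --translation '[[0, 0, 0.0008], [0, 0, 0.0008], [0, 0, 0]]' --twist '[[0, 0, 0], [0, 0, 0], [0, 0, 0]]' --jaw '[0.3, 0.3, 0.3]'

```text
clock: 30.05
tool_pos: [587.9, 334.8, 136.1]
orientation: [3.141, 0.0, 2.753]
ft_force: [-1.3, -2.2, 3.6]
grip_width: 0.531
grip_force: 42.6
```

Contact made. I'll release, rise and back off so that all four bowls can be checked.

servo_tool --translation '[[0, 0, 0], [0, 0, 0], [0, 0, 0], [0, 0, 0], [0, 0, -0.02], [0, 0, -0.04], [0, 0, -0.045], [0, 0, -0.045], [0, 0, -0.045], [0, -0.04, -0.02], [0, -0.04, 0], [0, -0.04, 0]]' --twist '[[0, 0, 0], [0, 0, 0], [0, 0, 0], [0, 0, 0], [0, 0, 0], [0, 0, 0], [0, 0, 0], [0, 0, 0], [0, 0, 0], [0, 0, 0], [0, 0, 0], [0, 0, 0]]' --jaw '[0.6, 0.8, 1, 1, 1, 1, 1, 1, 1, 1, 1, 1]'

```text
clock: 31.55
tool_pos: [541.9, 222.7, 350.7]
orientation: [3.141, 0.0, 2.753]
ft_force: [-0.2, -0.6, -0.1]
grip_width: 1.003
grip_force: 0.0
```

servo_tool --translation '[[0, -0.04, -0.02], [0, -0.045, -0.02], [0, -0.045, -0.02], [0, -0.045, 0], [0, 0, 0], [0, 0, 0]]' --twist '[[0, 0, 0], [0, 0, 0], [0, 0, 0], [0, 0, 0], [0, 0, 0], [0, 0, 0]]' --jaw '[1, 1, 1, 1, 1, 1]'

```text
clock: 32.3
tool_pos: [476.2, 61.8, 410.6]
orientation: [3.141, 0.0, 2.752]
ft_force: [0.4, 0.4, -1.5]
grip_width: 1.002
grip_force: 0.0
```

```bash
python3 - <<'E'
from h import *
print(env.get_state()['tool_pos'])
C=dict(co=(588,334),csm=(624,139),cl=(668,-106),cs=(563,-350))
for n in('scene','side','wrist'):
    f=grab(n);np.savez(n+'f.npz',**f);P=cloud(f)
    if n!='wrist':save(f,n+'f.png',1.5)
    for k,c in C.items():
        for lo,hi in((86,96),):
            m=(P[...,2]>lo)&(P[...,2]<hi)&(np.hypot(P[...,0]-c[0],P[...,1]-c[1])<52)
            if m.sum()>30:
                Q=P[m];A=np.c_[Q[:,:2]-Q[:,:2].mean(0),np.ones(len(Q))];p=np.linalg.lstsq(A,Q[:,2],rcond=None)[0]
                print(n,k,m.sum(),Q[:,2].mean().round(1),'slope',p[:2].round(3),[np.round(v,1) for v in cv2.minAreaRect(Q[:,:2].astype(np.float32))])
E
```

```text
[476.21348857  61.84462733 410.6092999 ]
scene co 216 89.7 slope [-0.009 -0.006] [array([593.3, 333.7]), array([45.5, 75.4]), np.float64(68.0)]
scene csm 56 88.7 slope [-0.038 -0.028] [array([628.8, 136.9]), array([32.5, 32.7]), np.float64(52.4)]
scene cl 165 89.6 slope [ 0.005 -0.01 ] [array([ 675.3, -105.6]), array([58.1, 56.4]), np.float64(21.0)]
scene cs 148 90.0 slope [ 0.006 -0.006] [array([ 567.6, -351.9]), array([56.2, 59.7]), np.float64(89.4)]
side co 252 91.3 slope [0.008 0.023] [array([588.5, 333.9]), array([49.1, 75. ]), np.float64(68.7)]
side csm 102 89.5 slope [0.012 0.027] [array([623.3, 136.6]), array([40.2, 36.7]), np.float64(10.8)]
side cl 306 90.7 slope [ 0.015 -0.001] [array([ 665.9, -108.5]), array([55.8, 58.2]), np.float64(41.5)]
side cs 541 91.4 slope [0.01  0.006] [array([ 561.6, -351.4]), array([56.8, 54.2]), np.float64(0.8)]
wrist co 1481 91.5 slope [0.043 0.129] [array([584.3, 327.1]), array([31.7, 73.8]), np.float64(70.6)]
wrist csm 650 89.7 slope [0.041 0.009] [array([621.1, 137.3]), array([38. , 39.8]), np.float64(19.4)]
wrist cl 1215 91.1 slope [ 0.029 -0.02 ] [array([ 666.2, -105.1]), array([58.6, 57. ]), np.float64(31.9)]
```

View pics/sidef.png

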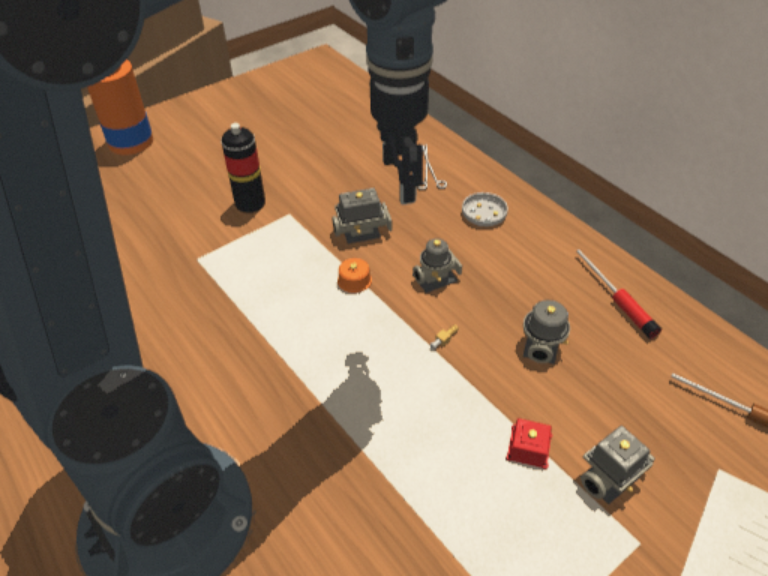

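View pics/scenef.png

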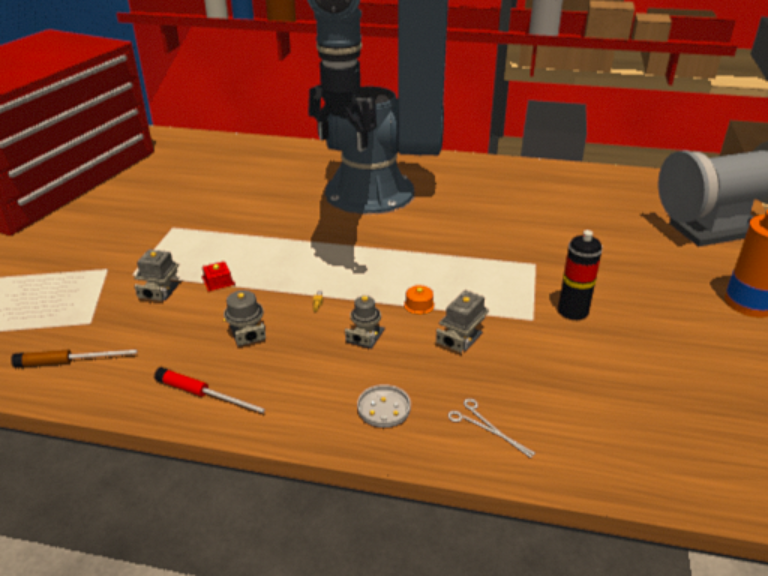

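All four bowls sit flat on their own decks: in the side view the oblong is at (360,210), small round (437,260), large round (547,320) and square (620,460). The can, fitting and look-alikes are where they were.

```bash
python3 -c "
from workcell import env
print(env.finish_job())"
```

```text
the job is handed in; nothing more can be done
None
```

All four float bowls were lowered, mouth down, onto their matching carburettors; the final views show them flat, centred and square, nothing else was moved, and the job was handed in at about 32 s, with no verdict returned.

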